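# Reset the one sound breaker on the gauge-office supply box

## Robot

A 6-joint arm with a two-finger parallel gripper is mounted at the origin on the work surface. World frame = base frame: x ahead of the robot, y to its left, z up, the work surface at z = 0. Lengths are in m, angles in rad, forces in N, time in s.
With the tool pointing down it reaches from about 0.225 to 0.875 m from the base axis. Payload 3.4 kg.
Tool frame: the origin (TCP) lies between the finger pads; the fingertips stand 8 mm ahead of it and the grasp point (between the pads) lies 11 mm behind it; z points along the fingers, y is the line along which they close (so a half turn about z gives the same grasp; the last joint's range is limited). The gripper opens to 85 mm and grips with 20 to 120 N. Pads are 22 mm wide; open, the fingers measure 114 mm over their backs; the gripper's body (76 mm by 85 mm) begins 54 mm behind the grasp point. The pads swing forward as they close: fully open they stand 13 mm farther back than shut.
Start: joints at [1.064, 0.276, 1.505, -0, 1.361, -0.121], TCP at [0.216, 0.533, 0.239] pointing down, gripper open.
Joint ranges: [-2.89, 2.89], [-0.75, 2.08], [0.22, 2.7], [-1.18, 4.32], [0.11, 2.71], [-2.7, 2.7]. Speed limits (rad/s): [2.57, 2.57, 3.14, 3.14, 3.14, 3.14].

## Interface

Orientations are given as a unit quaternion [w, x, y, z].
In Python, from rig import manip, optics, finder gives the robot as it stands.
- The arm moves only by the tool servo_tool, never from a script. Its argument "increments" is a list of rows, each a list of 7 numbers: the shift along the tool's x, y, z in cm, then the turn, a rotation vector about the tool's x, y, z in degrees, then the closure, from -1 (fully open) to 1 (shut). In form: [[x, y, z, rx, ry, rz, gripper], ...]. A call has exactly 5 rows; each row shifts and turns the commanded pose from where the row before left it, along the tool's axes as they then stand; what a row does not reach is not made up. A row lasts 1/10 s, in which the tool goes at most 50 mm and 8.59 degrees, less where a joint would pass 70% of its speed; a pose out of reach is approached as far as the arm can. A call is refused whole if a number of a shift passes 5 or a number of a turn 8.59, either way. A call with a gripper value outside its range is refused whole. The fingers move at their own pace and stop on an object; "squeeze" is the grip in N (left out, the last holds). Time passes only in rows, so rows that do not move let the fingers close, or fill a call up. It gives the time, the measured TCP pose, the force, the opening and the grip force at its end, in the units of the state.
- manip.get_state(): the state, without advancing time (a new reading comes with each control period).
- optics.get_image(name): name is "scene" or "top" or "wrist"; returns the picture (480x640x3 uint8, red, green, blue); there is no depth.
- optics.get_calibration(name): a dict with "fov_y" (degrees; the focal length in pixels is half the picture's height over the tangent of half this angle, whatever the lens; pixels are square), "cx", "cy" (the principal point, pixels), "world_to_cam" (4x4, takes a point from world to camera coordinates). Camera axes: x right, y down, z forward; pixel columns grow to the right and rows downward; lengths in m; the calibration is good to about 2 mm. A picture is of the moment at which its call begins: read the wrist's pose just before it. get_calibration takes no time and is no camera call; for the wrist camera it gives the pose at the moment of the call.
- manip.sign_off(): hands the job in; it is judged then, once.
Trained networks look in the newest picture that a camera, given by its name, has taken for a name from the list of things; names that differ only in an ending like _2 or _b are one class to them, and where a whole thing is asked for, a point or a joint stands for the part that bears it (a point fixed in the world has none). Each returns a list of dicts, best first, with "p" (0 to 1); they miss things now and then, are a little off and sometimes report something else, mostly with a low value. They report only what shows in the picture. A call takes as long as a camera call.
- finder.silhouettes(label, camera): "region" (480x640 bool, what is visible of it) and "box" ([centre column, centre row, width, height] in pixels, round what is visible of it).
- finder.tip_of(label, camera): "at" ([column, row] in pixels: a listed point, or the origin of a listed thing).
The state is a dict: "clock": time; "qpos": joint angles; "qd": joint speeds; "effort": joint torques, N m; "position": TCP position; "ee_rot": TCP orientation; "contact_force": force on the tool from outside, world axes, zero at the start; "moment": the same for the moment, N m; "width": finger opening in m; "gripper_force": force on a finger pad.
Only numpy, scipy, OpenCV 4.12 (cv2) and the standard library are available. Lean on these libraries where they do the work, as an engineer would, in place of code of your own. Each camera call takes 0.05 s, during which the arm holds its last target. There are 200 camera calls.

## Task

All three breaker buttons on the bench supply box have popped out, but only one breaker is fit to reset: press the buttons gently, with less than 15 N, letting any that stays soft come back out, until one snaps over under the finger and stays in. Take the finger off it, then throw that same circuit's toggle switch fully on, away from the robot; never switch on a circuit whose button is out, and leave the things round the box where they are.

Things in the scene. Friction and masses are not known exactly. Their poses are not given: they have to be found in the camera images.
- supply_box: Bench supply box bolted to the shelf: grey steel, 190 mm (its x) x 300 mm (its y) x 95 mm high. Origin at the centre of its underside; x to its far side with the outlets, y to the left along the row of three like circuits (box y = +90, 0, -90 mm), z up. In each circuit the reset button is at box x = +45 mm, the toggle's pivot at box x = -42 mm, 95 mm up on the cover plate.
- button_left: The left-hand (box y = +90 mm) breaker's black round reset button, 16 mm diameter, pressed straight down; origin at the centre of its flat top, moves with it. Popped out, that is 20 mm above the cover plate, in a steel nut 25 mm wide and 5 mm high. A solid stop lies 5 to 12.5 mm in, at a depth that differs from breaker to breaker and is not known. The stem breaks above 15 N.
- button_middle: The middle (box y = 0) breaker's black round reset button, 16 mm diameter, pressed straight down; origin at the centre of its flat top, moves with it. Popped out, that is 20 mm above the cover plate, in a steel nut 25 mm wide and 5 mm high. A solid stop lies 5 to 12.5 mm in, at a depth that differs from breaker to breaker and is not known. The stem breaks above 15 N.
- button_right: The right-hand (box y = -90 mm) breaker's black round reset button, 16 mm diameter, pressed straight down; origin at the centre of its flat top, moves with it. Popped out, that is 20 mm above the cover plate, in a steel nut 25 mm wide and 5 mm high. A solid stop lies 5 to 12.5 mm in, at a depth that differs from breaker to breaker and is not known. The stem breaks above 15 N.
- reset_left (a joint): Travel of the left reset button, m: 0 out, grows as pressed. The one sound breaker (not told by looks) resists with up to 6 to 9 N, greatest some 3 mm before its stop, then gives way, runs the last 1 to 1.5 mm to the stop by itself and stays in. The other two stay at 3 N or less right down to the solid stop and spring back out.
- reset_middle (a joint): Travel of the middle reset button, m: 0 out, grows as pressed. The one sound breaker (not told by looks) resists with up to 6 to 9 N, greatest some 3 mm before its stop, then gives way, runs the last 1 to 1.5 mm to the stop by itself and stays in. The other two stay at 3 N or less right down to the solid stop and spring back out.
- reset_right (a joint): Travel of the right reset button, m: 0 out, grows as pressed. The one sound breaker (not told by looks) resists with up to 6 to 9 N, greatest some 3 mm before its stop, then gives way, runs the last 1 to 1.5 mm to the stop by itself and stays in. The other two stay at 3 N or less right down to the solid stop and spring back out.
- lever_left (a point): Rounded tip of the left-hand (box y = +90 mm) circuit's steel bat-handle toggle, 12 mm thick at the tip, 7 mm at the root, 42 mm from its pivot (axis: box y, at the cover plate's height). Off, it leans 0.42 rad to the robot's side (box -x): tip 17 mm to that side of the pivot, 38 mm above the plate. On, it leans 0.42 rad the other way.
- lever_middle (a point): Rounded tip of the middle (box y = 0) circuit's steel bat-handle toggle, 12 mm thick at the tip, 7 mm at the root, 42 mm from its pivot (axis: box y, at the cover plate's height). Off, it leans 0.42 rad to the robot's side (box -x): tip 17 mm to that side of the pivot, 38 mm above the plate. On, it leans 0.42 rad the other way.
- lever_right (a point): Rounded tip of the right-hand (box y = -90 mm) circuit's steel bat-handle toggle, 12 mm thick at the tip, 7 mm at the root, 42 mm from its pivot (axis: box y, at the cover plate's height). Off, it leans 0.42 rad to the robot's side (box -x): tip 17 mm to that side of the pivot, 38 mm above the plate. On, it leans 0.42 rad the other way.
- switch_left (a joint): Angle of the left toggle, rad: 0 off (leaning to the robot), 0.84 fully on (leaning away, solid stop). Friction holds it where it is left; about 1.2 N at the tip moves it, 3 N half-way down.
- switch_middle (a joint): Angle of the middle toggle, rad: 0 off (leaning to the robot), 0.84 fully on (leaning away, solid stop). Friction holds it where it is left; about 1.2 N at the tip moves it, 3 N half-way down.
- switch_right (a joint): Angle of the right toggle, rad: 0 off (leaning to the robot), 0.84 fully on (leaning away, solid stop). Friction holds it where it is left; about 1.2 N at the tip moves it, 3 N half-way down.
- gauge_box: Bystander: closed walnut gauge box with a brass cam lock, 170 x 130 x 68 mm, loose on the shelf to the left of the supply box; origin at the centre of its underside.
- bore_gauge: Bystander: nickel-plated dial bore gauge lying on the shelf to the right of the supply box, 260 mm long, up to 58 mm wide and 23 mm high; origin on the shelf near its middle, x along it towards the measuring head.
- mallet: Bystander: copper mallet lying on the shelf further right, 235 mm long, head 36 mm diameter x 75 mm, up to 36 mm high; origin on the shelf near its middle, x towards the head.

How it is judged:
On the way:
1. one reset button has snapped over and stays in with the finger off it, all toggles still off (((value of joint reset_left above 0.004 m and value of joint each of reset_middle, reset_right below 0.002 m) or (value of joint reset_middle above 0.004 m and value of joint each of reset_left, reset_right below 0.002 m) or (value of joint reset_right above 0.004 m and value of joint each of reset_left, reset_middle below 0.002 m)) and contact force between the fingers and supply_box below 0.3 N and value of joint each of switch_left, switch_middle, switch_right below 0.3 rad), for 0.2 s.
At the end, for the whole second after the job is handed in: One reset button stays in by itself (more than 4 mm), its own circuit's toggle is thrown on (0.7 rad or more of 0.84), the other two buttons are out (within 2 mm) and the other two toggles are off (below 0.2 rad) ((((value of joint reset_left above 0.004 m and value of joint each of reset_middle, reset_right below 0.002 m) and value of joint switch_left above 0.7 rad and value of joint each of switch_middle, switch_right below 0.2 rad) or ((value of joint reset_middle above 0.004 m and value of joint each of reset_left, reset_right below 0.002 m) and value of joint switch_middle above 0.7 rad and value of joint each of switch_left, switch_right below 0.2 rad) or ((value of joint reset_right above 0.004 m and value of joint each of reset_left, reset_middle below 0.002 m) and value of joint switch_right above 0.7 rad and value of joint each of switch_left, switch_middle below 0.2 rad))); the robot touches nothing.
It fails at once if the robot presses a reset button with more than 15 N (contact force between any of the fingers, the arm and button_left above 15 N or contact force between any of the fingers, the arm and button_middle above 15 N or contact force between any of the fingers, the arm and button_right above 15 N).
It fails at once if a toggle is switched on (past its middle) while its own reset button is out ((value of joint switch_left above 0.42 rad and value of joint reset_left below 0.003 m) or (value of joint switch_middle above 0.42 rad and value of joint reset_middle below 0.003 m) or (value of joint switch_right above 0.42 rad and value of joint reset_right below 0.003 m)).
It fails at once if a bystander (gauge box, bore gauge or mallet) is moved more than 15 mm (distance of any of gauge_box, bore_gauge, mallet from where it was at the start of the episode above 0.015 m).
It also fails if it takes over 64 s, if anything falls off the work surface, if the arm or the gripper's body presses on something with over 40 N, if the wrist force passes 120 N, or if a joint passes its speed limit or range.

## Working session

There is one attempt and no reset: what is moved stays moved. The work goes in short steps, Python scripts to look and compute and a tool call to move; the robot and the scene stay as the last step left them, time stands still between calls to the robot, and variables do not carry over. Pictures are saved under pics/ and viewed, at most 10 in all, crops included, and the job is handed in when it is done.

Besides the shell and the picture viewer there is one more tool, called after "Call:" as name([rows], argument=value, ...), one row to a line, values as JSON. servo_tool: Moves the arm, as the interface text tells. Its arguments: {"type":"object","properties":{"increments":{"type":"array","items":{"type":"array","items":{"type":"number"}}},"squeeze":{"type":"number"}},"required":["increments"]}

```bash
mkdir -p pics
cat > h.py <<'E'
import numpy as np, cv2
from scipy.optimize import least_squares
from rig import manip, optics, finder
def proj(cal,P):
    W=np.array(cal["world_to_cam"]); f=240/np.tan(np.radians(cal["fov_y"])/2)
    c=(W[:3,:3]@np.atleast_2d(P).T).T+W[:3,3]
    return np.c_[cal["cx"]+f*c[:,0]/c[:,2], cal["cy"]+f*c[:,1]/c[:,2]]
def onplane(cal,px,z):
    W=np.array(cal["world_to_cam"]); f=240/np.tan(np.radians(cal["fov_y"])/2)
    R,t=W[:3,:3],W[:3,3]; o=-R.T@t
    d=R.T@np.array([(px[0]-cal["cx"])/f,(px[1]-cal["cy"])/f,1])
    return o+d*(z-o[2])/d[2]
E
python3 - <<'E'
from h import *
s=manip.get_state(); print({k:np.round(v,3).tolist() for k,v in s.items()})
for c in("top","scene"):
    im=optics.get_image(c); cv2.imwrite(f"pics/{c}0.png",im[:,:,::-1]); cal=optics.get_calibration(c)
    print(c,cal["fov_y"])
    for n in["button_left","button_middle","button_right","lever_left","lever_middle","lever_right","supply_box","gauge_box","bore_gauge"]:
        z={"b":.115,"l":.133}.get(n[0],0)
        if n=="bore_gauge": z=0
        r=finder.tip_of(n,c)[:3]
        print(n,[(np.round(q["at"],1).tolist(),round(q["p"],2),np.round(onplane(cal,q["at"],z),3).tolist()) for q in r])
E
```

```text
{'clock': 0.0, 'qpos': [1.064, 0.277, 1.506, 0.0, 1.361, -0.121], 'qd': [-0.0, 0.0, 0.001, 0.0, 0.0, -0.002], 'effort': [-0.001, -41.677, -24.58, 0.0, 0.011, 0.0], 'position': [0.216, 0.532, 0.238], 'ee_rot': [-0.0, 0.192, 0.981, -0.001], 'contact_force': [0.37, 0.096, -0.262], 'moment': [0.035, 0.058, 0.015], 'gripper_force': 0.0, 'width': 0.086}
top 47.929120096437785
button_left [([309.2, 233.8], 0.37, [0.624, 0.014, 0.115])]
button_middle [([349.5, 244.6], 0.61, [0.6, -0.075, 0.115])]
button_right [([384.8, 254.2], 0.44, [0.578, -0.153, 0.115])]
lever_left [([294.1, 277.0], 0.37, [0.526, 0.046, 0.133])]
lever_middle [([337.1, 284.8], 0.36, [0.509, -0.047, 0.133])]
lever_right [([370.6, 301.3], 0.59, [0.474, -0.118, 0.133])]
supply_box [([339.1, 267.4], 0.93, [0.561, -0.056, 0.0])]
gauge_box [([217.8, 247.8], 0.89, [0.609, 0.238, 0.0]), ([381.8, 252.7], 0.51, [0.597, -0.16, 0.0])]
bore_gauge [([426.2, 316.0], 0.67, [0.445, -0.263, 0.0])]
scene 56.818469372535475
button_left [([306.5, 244.5], 0.4, [0.626, 0.017, 0.115])]
button_middle [([289.9, 218.3], 0.39, [0.596, -0.083, 0.115])]
button_right [([275.1, 201.6], 0.64, [0.582, -0.162, 0.115])]
lever_left [([352.6, 223.5], 0.52, [0.521, 0.032, 0.133])]
lever_middle [([332.9, 206.3], 0.39, [0.509, -0.045, 0.133]), ([279.0, 200.7], 0.29, [0.59, -0.133, 0.133])]
lever_right [([322.5, 191.3], 0.59, [0.484, -0.112, 0.133])]
supply_box [([276.4, 200.8], 0.74, [0.467, -0.338, 0.0]), ([312.5, 264.2], 0.56, [0.562, -0.045, 0.0])]
gauge_box [([384.7, 346.5], 0.74, [0.605, 0.229, 0.0]), ([291.8, 221.8], 0.17, [0.496, -0.221, 0.0])]
bore_gauge []
```

```bash
cat > fit.py <<'E'
from h import *
loc={}
for n,y in(("left",.09),("middle",0),("right",-.09)):
    loc["button_"+n]=[.045,y,.115]; loc["lever_"+n]=[-.042-.017,y,.133]
names=list(loc); L=np.array([loc[n] for n in names])
def world(p,L): 
    c,s=np.cos(p[2]),np.sin(p[2]); return L@np.array([[c,s,0],[-s,c,0],[0,0,1]])+[p[0],p[1],p[3]]
E
python3 - <<'E'
from fit import *
obs=[]
for c in("top","scene"):
    im=optics.get_image(c); cal=optics.get_calibration(c)
    for i,n in enumerate(names):
        r=finder.tip_of(n,c)
        if r: obs.append((cal,i,np.array(r[0]["at"]),c))
def res(p,o=obs):
    W=world(p,L); return np.concatenate([proj(cal,W[i])[0]-a for cal,i,a,_ in o])
for sel in (["top"],["scene"],["top","scene"]):
    o=[q for q in obs if q[3] in sel]
    for fz in(0,1):
        f=(lambda p:res(p,o)) if fz else (lambda p:res([*p,0],o))
        r=least_squares(f,[.56,-.05,-.25]+[0]*fz,loss="soft_l1",f_scale=2)
        print(sel,np.round(r.x,4),np.round(f(r.x),1).tolist())
p=list(r.x)
r=least_squares(lambda p:res([*p,0]),[.56,-.05,-.25],loss="soft_l1",f_scale=2); p=[*r.x,0]
tiles=[]
for c,x0,y0 in(("top",250,200),("scene",230,160)):
    im=optics.get_image(c)[:,:,::-1].copy(); cal=optics.get_calibration(c)
    S=4; crop=cv2.resize(im[y0:y0+140,x0:x0+190],None,fx=S,fy=S,interpolation=cv2.INTER_CUBIC)[:, :760]
    for u in proj(cal,world(p,np.r_[L,[[a*.095,b*.15,.095] for a in(1,-1) for b in(1,-1)]])):
        cv2.drawMarker(crop,tuple(int(v) for v in ((u-[x0,y0]+.5)*S)),(0,0,255),0,12,1)
    cv2.imwrite(f"pics/{c}1.png",crop)
E
```

```text
['top'] [ 0.5586 -0.0537 -0.2712] [-1.3, -4.1, -3.0, -0.5, -79.3, -70.9, 113.7, 36.0, 1.7, 1.8, 2.0, 0.8]
['top'] [ 0.5649 -0.0571 -0.2695 -0.0764] [0.8, -1.2, 0.0, -0.3, -79.6, -68.7, 114.2, 35.5, -0.9, 3.3, 0.1, -0.5]
['scene'] [ 0.5571 -0.0619 -0.2708] [-0.2, 1.8, -0.6, 0.3, 1.1, -0.1, 0.3, -0.7, -0.2, -0.5, -0.3, -0.8]
['scene'] [ 0.5529 -0.0672 -0.2698 -0.0041] [-0.1, 1.5, -0.9, 0.2, 1.4, -0.2, 0.1, -0.6, 0.1, -0.3, -0.4, -0.6]
['top', 'scene'] [ 0.5589 -0.0581 -0.2682] [0.6, -4.1, -0.9, -0.5, -77.4, -71.1, 115.8, 35.9, 3.7, 1.6, 4.1, 0.5, 0.3, 3.0, 0.1, 1.4, 1.5, 0.9, 0.7, 0.2, -0.0, 0.5, -0.1, -0.0]
['top', 'scene'] [ 0.5599 -0.0567 -0.2708  0.0028] [-0.0, -4.8, -1.6, -1.2, -77.9, -71.7, 115.1, 35.3, 3.2, 1.1, 3.5, 0.1, 0.3, 2.3, 0.2, 0.7, 1.4, 0.2, 0.9, -0.5, 0.0, -0.3, 0.1, -0.8]
```

View pics/top1.png

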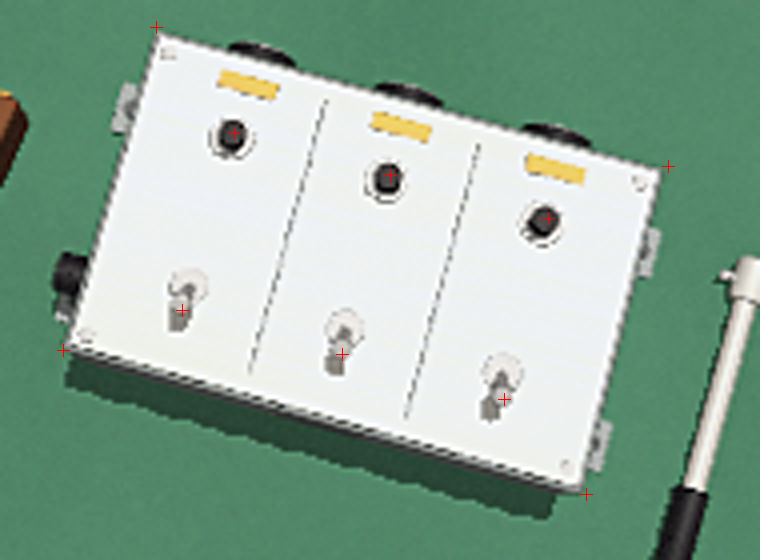

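View pics/scene1.png

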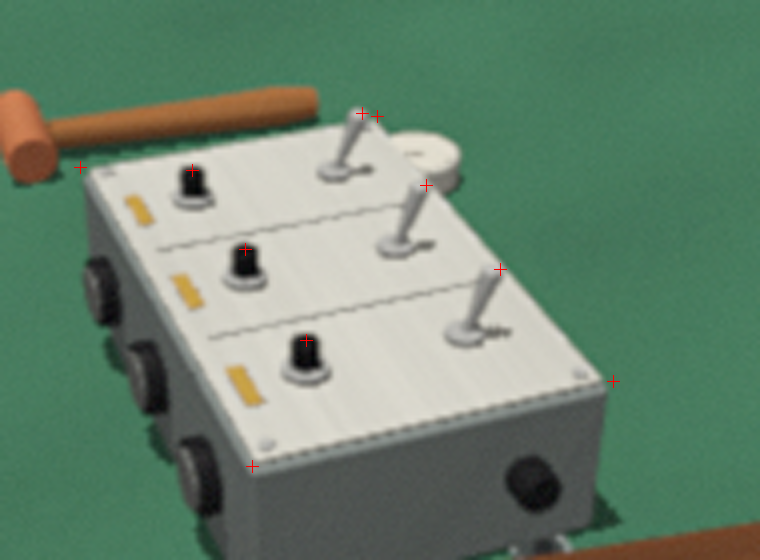

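View pics/scene0.png

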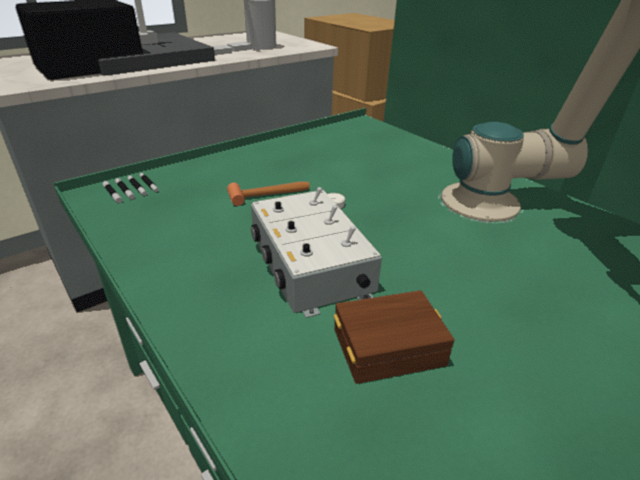

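The box lies yawed about -0.27 rad. The buttons project within a few px at crop (232,135), (387,180), (541,222) in the top view. The top cover is at z≈0.095, and the gauge box lies to its left and the bore gauge to its right. I'm moving above the box with the fingers shut for a wrist-camera fit.

Call:
servo_tool([
  [-2,-1.5,-1,0,0,0,1],
  [-3.7,-2.9,-1,0,0,0,1],
  [-3.7,-2.9,-1,0,0,0,1],
  [-3.7,-2.9,-1,0,0,0,1],
  [-3.7,-2.9,0,0,0,0,1],
], squeeze=20)

```text
clock: 2.3
position: [0.324, 0.3472, 0.2809]
ee_rot: [0.001, 0.191, 0.982, 0.001]
contact_force: [1.7, 1.1, -0.7]
width: 0.0126
gripper_force: 0.0
```

Call:
servo_tool([
  [-3.7,-2.9,0,0,0,0,1],
  [-3.7,-2.9,0,0,0,0,1],
  [-3.7,-2.9,0,0,0,0,1],
  [-3.7,-2.9,0,0,0,0,1],
  [-3.7,-2.9,0,0,0,0,1],
])

```text
clock: 2.8
position: [0.4402, 0.1425, 0.2796]
ee_rot: [0.0, 0.192, 0.981, 0.0]
contact_force: [1.3, 0.2, 0.3]
width: -0.0004
gripper_force: 0.0
```

Call:
servo_tool([
  [-3.7,-2.9,0,0,0,0,1],
  [-3.7,-2.9,0,0,0,0,1],
  [-3.7,-2.9,0,0,0,0,1],
  [-3.7,-2.9,0,0,0,-3,1],
  [-2,-2,0,0,0,-3.7,1],
])

```text
clock: 3.3
position: [0.5471, -0.0477, 0.2791]
ee_rot: [0.001, 0.134, 0.991, -0.0]
contact_force: [0.6, 0.1, 0.6]
width: -0.0002
gripper_force: 0.0
```

Run:
```python
from fit import *
s=manip.get_state(); print({k:np.round(s[k],4).tolist() for k in("clock","position","ee_rot","qpos","contact_force","width")})
c="wrist"; im=optics.get_image(c); cal=optics.get_calibration(c); cv2.imwrite("pics/w0.png",im[:,:,::-1])
W=np.array(cal["world_to_cam"]); print(-W[:3,:3].T@W[:3,3], cal["fov_y"])
print(np.round(proj(cal,world([.5589,-.0581,-.2682,0],L))).tolist())
for n in names: print(n,[(np.round(q["at"],1).tolist(),round(q["p"],2)) for q in finder.tip_of(n,c)[:3]])
```

```text
{'clock': 3.3, 'position': [0.5471, -0.0477, 0.2791], 'ee_rot': [0.0006, 0.134, 0.991, -0.0005], 'qpos': [-0.2131, 0.2163, 1.4888, -0.0008, 1.4352, -1.5151], 'contact_force': [0.5626, 0.0838, 0.6109], 'width': -0.0002}
[ 0.47351707 -0.02944527  0.41300425] 64.06008304323525
[[418.0, 279.0], [436.0, 156.0], [312.0, 278.0], [311.0, 156.0], [206.0, 278.0], [186.0, 156.0]]
button_left [([412.3, 281.1], 0.64)]
lever_left [([428.1, 168.4], 0.72)]
button_middle [([306.4, 283.0], 0.63), ([312.5, 201.7], 0.34)]
lever_middle [([311.3, 164.5], 0.51)]
button_right [([200.0, 281.8], 0.94)]
lever_right [([182.2, 162.1], 0.81), ([202.4, 280.3], 0.25)]
```

View pics/w0.png

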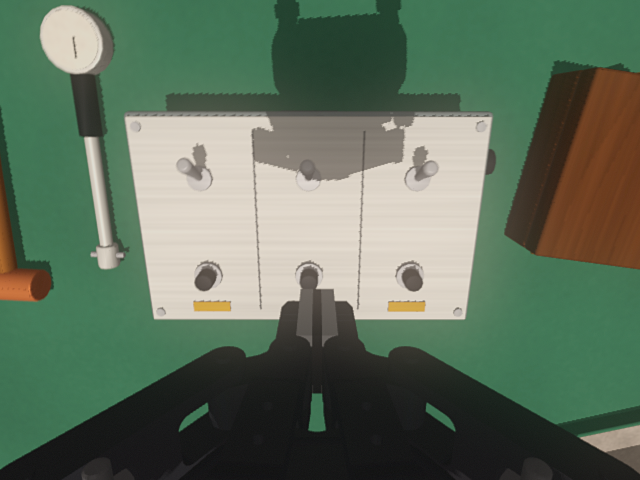

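Run:
```python
from fit import *
C=np.array([[-.095,-.15,.095],[-.095,.15,.095],[.095,.15,.095],[.095,-.15,.095]])
LL=np.r_[L,C]
w=[[411.5,282.5],[430,167],[309,282],[308.5,165],[204,283],[183,164],[125.5,113.5],[493,113.5],[465,319],[155,319]]
s=[[305,337],[491,270],[245,246],[421,187],[193,169],[359,111],None,[606,386],[256,463],[87,172]]
t=[[231,132],None,[387,177],None,[542,219],None,[580,487],[68,349],[159,34],[660,172]]
f=lambda a,x0,y0:[None if q is None else [q[0]/4-.125+x0-.375,q[1]/4+y0-.375] for q in a]
D={"wrist":w,"scene":f(s,230,160),"top":f(t,250,200)}
cal={c:optics.get_calibration(c) for c in D}
def res(p,sel):
    W=world(p,LL); o=[]
    for c in sel:
        P=proj(cal[c],W)
        for i,q in enumerate(D[c]):
            if q is not None: o.append((P[i]-q)*(1 if c=="wrist" else 2))
    return np.array(o)
for sel in(["wrist"],["scene"],["top"],["wrist","scene","top"]):
    for fz in(0,1):
        g=lambda p:res(p if fz else [*p,0],sel).ravel()
        r=least_squares(g,[.56,-.05,-.27]+[0]*fz,loss="soft_l1",f_scale=2)
        print(sel,np.round(r.x,4),np.round(g(r.x),1).tolist() if len(sel)<2 else r.cost)
```

```text
['wrist'] [ 0.5594 -0.0538 -0.27  ] [2.3, 2.1, 1.2, -2.6, -0.6, 2.4, -1.2, -0.9, -1.2, 1.2, 0.3, -0.1, -6.9, -1.8, 4.3, -0.8, 3.1, 5.1, -5.3, 4.6]
['wrist'] [ 0.5608 -0.0538 -0.2703 -0.0081] [0.4, -0.4, -1.6, -2.1, -0.0, -0.1, -0.4, -0.4, 2.0, -1.3, 4.6, 0.3, -1.3, -0.0, 0.1, 1.0, 0.1, 2.0, -1.3, 1.4]
['scene'] [ 0.5593 -0.0594 -0.2752] [-0.8, 0.9, 3.1, -0.6, -0.8, 0.8, 1.9, -1.1, -0.7, -0.0, 1.5, 0.5, 2.2, -2.3, -4.2, 1.0, -3.1, -3.1]
['scene'] [ 0.5491 -0.0725 -0.2682 -0.0111] [0.2, 0.5, 1.7, -0.5, 0.2, 1.6, 0.7, -0.0, 0.2, 1.5, 0.5, 2.3, -0.3, -3.7, -1.9, -0.7, -1.5, -1.4]
['top'] [ 0.5583 -0.056  -0.2713] [-0.1, 0.7, 0.1, -0.3, 1.2, 0.4, 0.8, 4.6, -4.3, 0.3, -2.5, -3.1, 2.7, -2.0]
['top'] [ 0.5618 -0.0578 -0.2666 -0.0266] [1.6, 1.9, 0.2, 0.1, -0.3, -0.1, -0.4, 1.1, -0.2, -0.4, -0.3, -0.5, -0.3, -2.2]
['wrist', 'scene', 'top'] [ 0.5593 -0.0553 -0.2719] 130.42116964794425
['wrist', 'scene', 'top'] [ 0.5594 -0.0555 -0.271  -0.0014] 127.25157132636292
```

Wrist view: the button tops are at (411,282), (309,282) and (204,283) and the lever tips at (430,167), (308,165) and (183,164). The fitted pose is (0.559, -0.0555, yaw -0.271). I'm going over the middle button now.

Call:
servo_tool([
  [-2,-0.2,2,0,0,0,1],
  [-2.9,-0.2,3,0,0,0,1],
  [-1,0,4,0,0,0,1],
  [0,0,2.5,0,0,0,1],
  [0,0,1.0,0,0,0,1],
])

```text
clock: 4.15
position: [0.5992, -0.0622, 0.1515]
ee_rot: [-0.003, 0.133, 0.991, 0.0]
contact_force: [-0.6, -0.1, 0.2]
width: -0.0002
gripper_force: 0.0
```

```bash
cat > st.py <<'E'
from fit import *
import sys
P=[.5593,-.0555,-.271,0]
def rel():
    s=manip.get_state(); d=np.array(s["position"])-[P[0],P[1],0]; c,q=np.cos(P[2]),np.sin(P[2])
    return s,np.array([c*d[0]+q*d[1],-q*d[0]+c*d[1],d[2]])
s,b=rel(); print("t",s["clock"],"box xyz mm",np.round(b*1e3,1),"F",np.round(s["contact_force"],2),"rot",np.round(s["ee_rot"],4))
if len(sys.argv)>1:
    cv2.imwrite(f"pics/{sys.argv[1]}.png",optics.get_image("wrist")[:,:,::-1])
    print(np.round(proj(optics.get_calibration("wrist"),np.r_[world(P,L),[np.array(s["position"])-[0,0,.008]]])).tolist())
E
python3 st.py w1
```

```text
t 4.15 box xyz mm [ 40.3   4.2 151.5] F [-0.64 -0.14  0.17] rot [-2.800e-03  1.333e-01  9.911e-01  4.000e-04]
[[491.0, 290.0], [552.0, 52.0], [307.0, 290.0], [305.0, 51.0], [123.0, 289.0], [58.0, 50.0], [316.0, 309.0]]
```

View pics/w1.png

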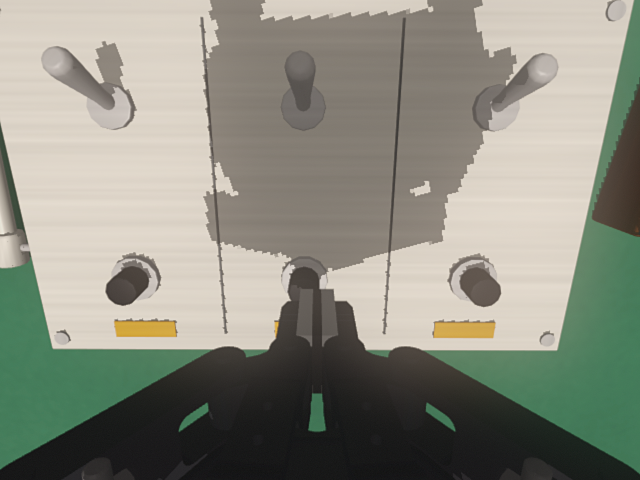

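The middle button shows at about (304,282), partly behind the fingertips. The fingers are about 5 mm off in box x and y, so I'll correct that and descend to just above it.

Call:
servo_tool([
  [-0.2,-0.2,0.5,0,0,0,1],
  [-0.25,-0.3,0.5,0,0,0,1],
  [0,0,0.5,0,0,0,1],
  [0,0,0.3,0,0,0,1],
  [0,0,0,0,0,0,1],
])

```text
clock: 4.7
position: [0.6041, -0.07, 0.1363]
ee_rot: [-0.0, 0.134, 0.991, 0.0]
contact_force: [0.2, 0.2, 0.8]
width: -0.0001
gripper_force: 0.0
```

```bash
python3 st.py
```

```text
t 4.7 box xyz mm [ 47.   -1.9 136.3] F [0.2  0.19 0.81] rot [-0.000e+00  1.341e-01  9.910e-01  1.000e-04]
```

Call:
servo_tool([
  [0,0,0.1,0,0,0,1],
  [0,0,0.1,0,0,0,1],
  [0,0,0.1,0,0,0,1],
  [0,0,0.1,0,0,0,1],
  [0,0,0.1,0,0,0,1],
])

```text
clock: 5.2
position: [0.6042, -0.0699, 0.1312]
ee_rot: [0.0, 0.134, 0.991, 0.0]
contact_force: [-0.4, 0.2, 0.6]
width: -0.0001
gripper_force: 0.0
```

Call:
servo_tool([
  [0,0,0.05,0,0,0,1],
  [0,0,0.05,0,0,0,1],
  [0,0,0.05,0,0,0,1],
  [0,0,0.05,0,0,0,1],
  [0,0,0,0,0,0,1],
])

```text
clock: 5.7
position: [0.6042, -0.0699, 0.1292]
ee_rot: [-0.0, 0.134, 0.991, 0.0]
contact_force: [-1.1, -0.8, -0.7]
width: 0.0
gripper_force: 0.0
```

Call:
servo_tool([
  [0,0,0.05,0,0,0,1],
  [0,0,0.05,0,0,0,1],
  [0,0,0.05,0,0,0,1],
  [0,0,0.05,0,0,0,1],
  [0,0,0,0,0,0,1],
])

```text
clock: 6.2
position: [0.6042, -0.0699, 0.1272]
ee_rot: [-0.0, 0.134, 0.991, 0.0]
contact_force: [-0.4, -0.2, 0.5]
width: 0.0001
gripper_force: 0.0
```

Call:
servo_tool([
  [0,0,0.05,0,0,0,1],
  [0,0,0.05,0,0,0,1],
  [0,0,0.05,0,0,0,1],
  [0,0,0.05,0,0,0,1],
  [0,0,0,0,0,0,1],
])

```text
clock: 6.7
position: [0.6042, -0.0699, 0.1252]
ee_rot: [-0.0, 0.134, 0.991, 0.0]
contact_force: [-0.5, 0.3, 0.1]
width: 0.0001
gripper_force: 0.0
```

Call:
servo_tool([
  [0,0,0.05,0,0,0,1],
  [0,0,0.05,0,0,0,1],
  [0,0,0.05,0,0,0,1],
  [0,0,0.05,0,0,0,1],
  [0,0,0,0,0,0,1],
])

```text
clock: 7.2
position: [0.6042, -0.0699, 0.1232]
ee_rot: [-0.0, 0.134, 0.991, 0.0]
contact_force: [0.2, 0.2, 0.5]
width: 0.0002
gripper_force: 0.0
```

Call:
servo_tool([
  [0,0,0.05,0,0,0,1],
  [0,0,0.05,0,0,0,1],
  [0,0,0,0,0,0,1],
  [0,0,0,0,0,0,1],
  [0,0,0,0,0,0,1],
])

```text
clock: 7.7
position: [0.6043, -0.0699, 0.1224]
ee_rot: [0.0, 0.134, 0.991, 0.0]
contact_force: [-0.3, 0.8, 0.9]
width: 0.0003
gripper_force: 0.6
```

Call:
servo_tool([
  [0,0,0.05,0,0,0,1],
  [0,0,0.05,0,0,0,1],
  [0,0,0,0,0,0,1],
  [0,0,0,0,0,0,1],
  [0,0,0,0,0,0,1],
])

```text
clock: 8.2
position: [0.6042, -0.0699, 0.1212]
ee_rot: [-0.0, 0.134, 0.991, 0.0]
contact_force: [-0.7, -0.3, 0.9]
width: -0.0003
gripper_force: 0.5
```

Call:
servo_tool([
  [0,0,0.05,0,0,0,1],
  [0,0,0.05,0,0,0,1],
  [0,0,0,0,0,0,1],
  [0,0,0,0,0,0,1],
  [0,0,0,0,0,0,1],
])

```text
clock: 8.7
position: [0.6043, -0.0699, 0.1203]
ee_rot: [0.0, 0.134, 0.991, 0.0]
contact_force: [0.0, -0.3, 0.3]
width: 0.0001
gripper_force: 0.5
```

Call:
servo_tool([
  [0,0,0.05,0,0,0,1],
  [0,0,0.05,0,0,0,1],
  [0,0,0,0,0,0,1],
  [0,0,0,0,0,0,1],
  [0,0,0,0,0,0,1],
])

```text
clock: 9.2
position: [0.6043, -0.0699, 0.1193]
ee_rot: [0.0, 0.134, 0.991, 0.0]
contact_force: [-0.1, 0.4, 1.0]
width: 0.0001
gripper_force: 0.6
```

Call:
servo_tool([
  [0,0,0.025,0,0,0,1],
  [0,0,0,0,0,0,1],
  [0,0,0,0,0,0,1],
  [0,0,0.025,0,0,0,1],
  [0,0,0,0,0,0,1],
])

```text
clock: 9.7
position: [0.6043, -0.0699, 0.1188]
ee_rot: [0.0, 0.134, 0.991, 0.0]
contact_force: [0.6, -0.5, 1.2]
width: 0.0004
gripper_force: 0.6
```

Call:
servo_tool([
  [0,0,0.02,0,0,0,1],
  [0,0,0.02,0,0,0,1],
  [0,0,0,0,0,0,1],
  [0,0,0,0,0,0,1],
  [0,0,0,0,0,0,1],
])

```text
clock: 10.2
position: [0.6042, -0.0699, 0.1184]
ee_rot: [-0.0, 0.134, 0.991, 0.0]
contact_force: [-0.1, 0.3, 1.7]
width: -0.0
gripper_force: 0.6
```

Call:
servo_tool([
  [0,0,0.02,0,0,0,1],
  [0,0,0.02,0,0,0,1],
  [0,0,0,0,0,0,1],
  [0,0,0,0,0,0,1],
  [0,0,0,0,0,0,1],
])

```text
clock: 10.7
position: [0.6043, -0.0699, 0.118]
ee_rot: [0.0, 0.134, 0.991, 0.0]
contact_force: [-0.4, 0.0, 0.8]
width: -0.0004
gripper_force: 0.6
```

Call:
servo_tool([
  [0,0,0.025,0,0,0,1],
  [0,0,0.025,0,0,0,1],
  [0,0,0,0,0,0,1],
  [0,0,0,0,0,0,1],
  [0,0,0,0,0,0,1],
])

```text
clock: 11.2
position: [0.6043, -0.0699, 0.1175]
ee_rot: [0.0, 0.134, 0.991, 0.0]
contact_force: [-0.2, -1.0, 2.0]
width: -0.0
gripper_force: 0.8
```

Call:
servo_tool([
  [0,0,0.025,0,0,0,1],
  [0,0,0.025,0,0,0,1],
  [0,0,0,0,0,0,1],
  [0,0,0,0,0,0,1],
  [0,0,0,0,0,0,1],
])

```text
clock: 11.7
position: [0.6043, -0.0699, 0.1171]
ee_rot: [0.0, 0.134, 0.991, 0.0]
contact_force: [-0.7, 0.1, 2.8]
width: -0.0003
gripper_force: 1.3
```

Call:
servo_tool([
  [0,0,0.02,0,0,0,1],
  [0,0,0,0,0,0,1],
  [0,0,0,0,0,0,1],
  [0,0,0,0,0,0,1],
  [0,0,0,0,0,0,1],
])

```text
clock: 12.2
position: [0.6043, -0.0699, 0.1168]
ee_rot: [0.0, 0.134, 0.991, 0.0]
contact_force: [-0.5, 0.6, 3.0]
width: -0.0001
gripper_force: 1.6
```

Call:
servo_tool([
  [0,0,0.02,0,0,0,1],
  [0,0,0,0,0,0,1],
  [0,0,0,0,0,0,1],
  [0,0,0,0,0,0,1],
  [0,0,0,0,0,0,1],
])

```text
clock: 12.7
position: [0.6043, -0.0699, 0.1166]
ee_rot: [0.0, 0.134, 0.991, 0.0]
contact_force: [-1.0, 0.4, 3.3]
width: 0.0001
gripper_force: 1.9
```

Call:
servo_tool([
  [0,0,0.03,0,0,0,1],
  [0,0,0,0,0,0,1],
  [0,0,0,0,0,0,1],
  [0,0,0,0,0,0,1],
  [0,0,0,0,0,0,1],
])

```text
clock: 13.2
position: [0.6043, -0.0699, 0.1163]
ee_rot: [0.0, 0.134, 0.991, 0.0]
contact_force: [0.1, 0.4, 4.0]
width: 0.0
gripper_force: 2.1
```

Call:
servo_tool([
  [0,0,0.04,0,0,0,1],
  [0,0,0,0,0,0,1],
  [0,0,0,0,0,0,1],
  [0,0,0,0,0,0,1],
  [0,0,0,0,0,0,1],
])

```text
clock: 13.7
position: [0.6043, -0.0699, 0.1162]
ee_rot: [0.0, 0.134, 0.991, 0.0]
contact_force: [-2.3, 1.3, 6.5]
width: 0.0001
gripper_force: 2.7
```

Call:
servo_tool([
  [0,0,0.02,0,0,0,1],
  [0,0,0,0,0,0,1],
  [0,0,0,0,0,0,1],
  [0,0,0,0,0,0,1],
  [0,0,0,0,0,0,1],
])

```text
clock: 14.2
position: [0.6043, -0.0699, 0.1161]
ee_rot: [0.0, 0.134, 0.991, 0.0]
contact_force: [-1.8, -1.6, 5.4]
width: -0.0002
gripper_force: 3.1
```

Call:
servo_tool([
  [0,0,0.03,0,0,0,1],
  [0,0,0,0,0,0,1],
  [0,0,0,0,0,0,1],
  [0,0,0,0,0,0,1],
  [0,0,0,0,0,0,1],
])

```text
clock: 14.7
position: [0.6043, -0.0699, 0.116]
ee_rot: [0.0, 0.134, 0.991, 0.0]
contact_force: [-2.2, -0.7, 6.9]
width: 0.0001
gripper_force: 3.5
```

Call:
servo_tool([
  [0,0,0.02,0,0,0,1],
  [0,0,0,0,0,0,1],
  [0,0,0,0,0,0,1],
  [0,0,0,0,0,0,1],
  [0,0,0,0,0,0,1],
])

```text
clock: 15.2
position: [0.6043, -0.0699, 0.1155]
ee_rot: [0.0, 0.134, 0.991, 0.0]
contact_force: [-1.5, 0.1, 4.9]
width: -0.0003
gripper_force: 2.8
```

Call:
servo_tool([
  [0,0,0.02,0,0,0,1],
  [0,0,0.02,0,0,0,1],
  [0,0,0,0,0,0,1],
  [0,0,0,0,0,0,1],
  [0,0,0,0,0,0,1],
])

```text
clock: 15.7
position: [0.6042, -0.0699, 0.1153]
ee_rot: [0.0, 0.134, 0.991, 0.0]
contact_force: [-1.0, 0.0, 7.1]
width: 0.0003
gripper_force: 3.3
```

Call:
servo_tool([
  [0,0,0.02,0,0,0,1],
  [0,0,0,0,0,0,1],
  [0,0,0,0,0,0,1],
  [0,0,0,0,0,0,1],
  [0,0,0,0,0,0,1],
])

```text
clock: 16.2
position: [0.6043, -0.0699, 0.1152]
ee_rot: [0.0, 0.134, 0.991, 0.0]
contact_force: [-1.3, 0.3, 7.5]
width: 0.0001
gripper_force: 3.6
```

Call:
servo_tool([
  [0,0,0.02,0,0,0,1],
  [0,0,0,0,0,0,1],
  [0,0,0,0,0,0,1],
  [0,0,0,0,0,0,1],
  [0,0,0,0,0,0,1],
])

```text
clock: 16.7
position: [0.6043, -0.0699, 0.1151]
ee_rot: [0.0, 0.134, 0.991, 0.0]
contact_force: [-1.8, 0.1, 7.9]
width: 0.0
gripper_force: 3.8
```

Call:
servo_tool([
  [0,0,0.02,0,0,0,1],
  [0,0,0,0,0,0,1],
  [0,0,0,0,0,0,1],
  [0,0,0,0,0,0,1],
  [0,0,0,0,0,0,1],
])

```text
clock: 17.2
position: [0.6042, -0.0699, 0.115]
ee_rot: [0.0, 0.134, 0.991, 0.0]
contact_force: [-2.0, 0.0, 7.5]
width: -0.0002
gripper_force: 4.1
```

Call:
servo_tool([
  [0,0,0.02,0,0,0,1],
  [0,0,0,0,0,0,1],
  [0,0,0,0,0,0,1],
  [0,0,0,0,0,0,1],
  [0,0,0,0,0,0,1],
])

```text
clock: 17.7
position: [0.6042, -0.0699, 0.1136]
ee_rot: [-0.0, 0.134, 0.991, 0.0]
contact_force: [0.6, -0.2, 1.4]
width: 0.0003
gripper_force: 0.4
```

The force fell from about 8 N to about 0 with a jump in travel: the middle breaker snapped over. I'll lift off and look.

Call:
servo_tool([
  [0,0,-0.5,0,0,0,1],
  [0,0,-2,0,0,0,1],
  [2,0,-3,0,0,0,1],
  [3,0,-3,0,0,0,1],
  [3,0,-1,0,0,0,1],
])

```text
clock: 18.2
position: [0.5281, -0.0489, 0.2118]
ee_rot: [0.002, 0.134, 0.991, -0.0]
contact_force: [0.2, -0.3, 0.2]
width: -0.0001
gripper_force: 0.0
```

Call:
servo_tool([
  [2.5,0,0,0,0,0,1],
  [2.0,0,0,0,0,0,1],
  [0,0,0,0,0,0,1],
  [0,0,0,0,0,0,1],
  [0,0,0,0,0,0,1],
])

```text
clock: 18.7
position: [0.485, -0.0371, 0.209]
ee_rot: [0.001, 0.134, 0.991, -0.0]
contact_force: [-0.2, -0.5, 0.5]
width: -0.0001
gripper_force: 0.0
```

```bash
python3 st.py w2
python3 - <<'E'
from h import *
im=optics.get_image("scene")[:,:,::-1]
cv2.imwrite("pics/s2.png",cv2.resize(im[160:300,230:420],None,fx=4,fy=4,interpolation=cv2.INTER_CUBIC))
E
```

```text
t 18.7 box xyz mm [-76.5  -2.2 209. ] F [-0.17 -0.5   0.52] rot [ 6.000e-04  1.341e-01  9.910e-01 -0.000e+00]
[[443.0, 401.0], [470.0, 280.0], [319.0, 401.0], [319.0, 280.0], [194.0, 401.0], [169.0, 279.0], [316.0, 309.0]]
```

View pics/s2.png

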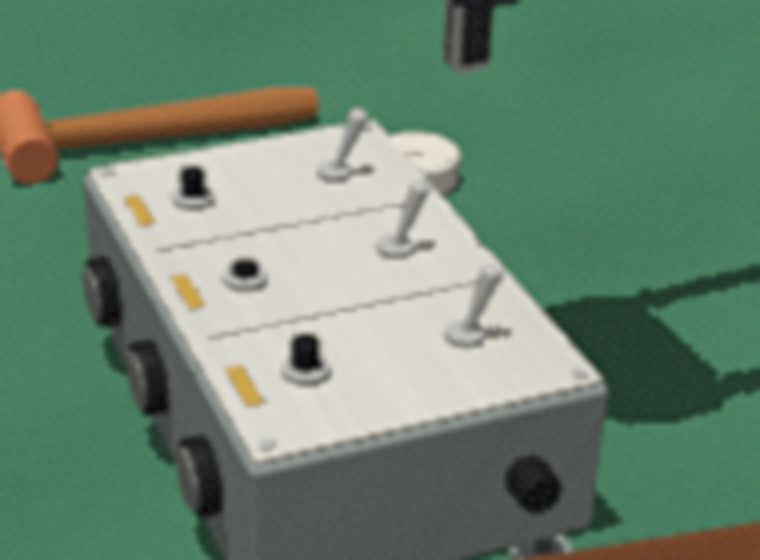

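View pics/w2.png

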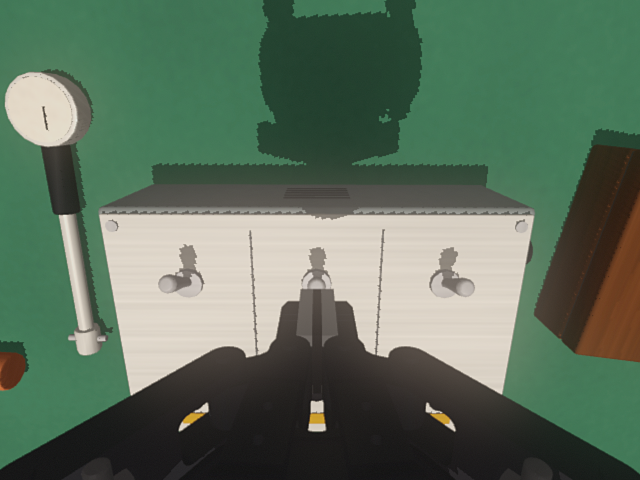

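The middle button sits flush in its nut at crop (245,268), the left and right buttons are still out, and all toggles are off. In the wrist view the middle lever (317,285) is in line with the fingertips (316,300). I'll go down on the robot's side of that lever.

Call:
servo_tool([
  [2.0,0,0,0,0,0,1],
  [0,0,2.5,0,0,0,1],
  [0,0,3,0,0,0,1],
  [0,0,2,0,0,0,1],
  [0,0,0.6,0,0,0,1],
])

```text
clock: 19.3
position: [0.4635, -0.0313, 0.1258]
ee_rot: [-0.002, 0.134, 0.991, 0.0]
contact_force: [0.7, -0.1, -0.3]
width: 0.0001
gripper_force: 0.0
```

Call:
servo_tool([
  [0,0,0,0,0,0,1],
  [-0.2,0,0,0,0,0,1],
  [-0.2,0,0,0,0,0,1],
  [-0.2,0,0,0,0,0,1],
  [0,0,0,0,0,0,1],
])

```text
clock: 19.8
position: [0.4711, -0.0332, 0.1287]
ee_rot: [0.001, 0.134, 0.991, -0.0]
contact_force: [0.0, 0.7, -0.5]
width: -0.0003
gripper_force: 0.0
```

```bash
python3 st.py
```

```text
t 19.8 box xyz mm [-90.9  -2.1 128.7] F [ 0.03  0.75 -0.53] rot [ 9.00e-04  1.34e-01  9.91e-01 -0.00e+00]
```

Box x is -91 and full throw is near -47, so I'll push in slow steps.

Call:
servo_tool([
  [-0.5,0,0,0,0,0,1],
  [-0.5,0,0,0,0,0,1],
  [-0.5,0,0,0,0,0,1],
  [-0.5,0,0,0,0,0,1],
  [-0.5,0,0,0,0,0,1],
])

```text
clock: 20.3
position: [0.4938, -0.0395, 0.1278]
ee_rot: [-0.001, 0.134, 0.991, 0.0]
contact_force: [-2.9, 1.1, 2.8]
width: -0.0001
gripper_force: 1.5
```

Call:
servo_tool([
  [-0.3,0,0,0,0,0,1],
  [-0.3,0,0,0,0,0,1],
  [-0.3,0,0,0,0,0,1],
  [-0.3,0,0,0,0,0,1],
  [-0.3,0,0,0,0,0,1],
])

```text
clock: 20.8
position: [0.5089, -0.0437, 0.128]
ee_rot: [-0.0, 0.134, 0.991, 0.0]
contact_force: [-2.2, 0.1, 2.0]
width: -0.0001
gripper_force: 1.2
```

Call:
servo_tool([
  [-0.1,0,0,0,0,0,1],
  [-0.1,0,0,0,0,0,1],
  [0,0,0,0,0,0,1],
  [0,0,0,0,0,0,1],
  [0,0,0,0,0,0,1],
])

```text
clock: 21.3
position: [0.511, -0.0443, 0.128]
ee_rot: [0.0, 0.134, 0.991, -0.0]
contact_force: [-0.3, 1.0, 0.9]
width: 0.0003
gripper_force: 0.4
```

```bash
python3 st.py
```

```text
t 21.3 box xyz mm [-49.6  -2.1 128. ] F [-0.29  1.02  0.89] rot [ 3.00e-04  1.34e-01  9.91e-01 -0.00e+00]
```

Not at the stop yet. I'll push on in small steps.

Call:
servo_tool([
  [-0.1,0,0,0,0,0,1],
  [-0.1,0,0,0,0,0,1],
  [0,0,0,0,0,0,1],
  [0,0,0,0,0,0,1],
  [0,0,0,0,0,0,1],
])

```text
clock: 21.8
position: [0.5126, -0.0447, 0.1279]
ee_rot: [0.0, 0.134, 0.991, 0.0]
contact_force: [-2.3, -0.4, 0.9]
width: -0.0002
gripper_force: 0.8
```

Call:
servo_tool([
  [-0.1,0,0,0,0,0,1],
  [-0.1,0,0,0,0,0,1],
  [0,0,0,0,0,0,1],
  [0,0,0,0,0,0,1],
  [0,0,0,0,0,0,1],
])

```text
clock: 22.3
position: [0.5146, -0.0452, 0.1279]
ee_rot: [-0.0, 0.134, 0.991, 0.0]
contact_force: [-1.6, 1.1, -0.3]
width: -0.0001
gripper_force: 0.7
```

Call:
servo_tool([
  [-0.1,0,0,0,0,0,1],
  [-0.1,0,0,0,0,0,1],
  [0,0,0,0,0,0,1],
  [0,0,0,0,0,0,1],
  [0,0,0,0,0,0,1],
])

```text
clock: 22.8
position: [0.5166, -0.0457, 0.128]
ee_rot: [0.0, 0.134, 0.991, 0.0]
contact_force: [-1.3, -0.0, -1.2]
width: -0.0001
gripper_force: 0.7
```

Call:
servo_tool([
  [-0.1,0,0,0,0,0,1],
  [0,0,0,0,0,0,1],
  [0,0,0,0,0,0,1],
  [0,0,0,0,0,0,1],
  [0,0,0,0,0,0,1],
])

```text
clock: 23.3
position: [0.5169, -0.0458, 0.1279]
ee_rot: [-0.001, 0.134, 0.991, 0.0]
contact_force: [-5.3, 1.6, 0.9]
width: 0.0001
gripper_force: 2.3
```

The toggle has reached its solid stop at 5 N. I'll back off and lift away.

Call:
servo_tool([
  [1,0,0,0,0,0,1],
  [3,0,0,0,0,0,1],
  [2,0,-2,0,0,0,1],
  [0,0,-4,0,0,0,1],
  [0,0,-3,0,0,0,1],
])

```text
clock: 23.8
position: [0.4605, -0.0303, 0.2203]
ee_rot: [0.003, 0.134, 0.991, -0.0]
contact_force: [0.5, -0.3, 0.8]
width: -0.0001
gripper_force: 0.0
```

Call:
servo_tool([
  [0,0,-2,0,0,0,1],
  [0,0,0,0,0,0,1],
  [0,0,0,0,0,0,1],
  [0,0,0,0,0,0,1],
  [0,0,0,0,0,0,1],
])

```text
clock: 24.3
position: [0.4591, -0.03, 0.2368]
ee_rot: [-0.001, 0.134, 0.991, 0.0]
contact_force: [-0.1, -0.4, 0.3]
width: 0.0001
gripper_force: 0.0
```

```bash
python3 st.py
python3 - <<'E'
from h import *
im=optics.get_image("scene")[:,:,::-1]
cv2.imwrite("pics/s3.png",cv2.resize(im[160:300,230:420],None,fx=4,fy=4,interpolation=cv2.INTER_CUBIC))
E
```

```text
t 24.3 box xyz mm [-103.4   -2.3  236.8] F [-0.11 -0.42  0.33] rot [-1.000e-03  1.341e-01  9.910e-01  1.000e-04]
```

View pics/s3.png

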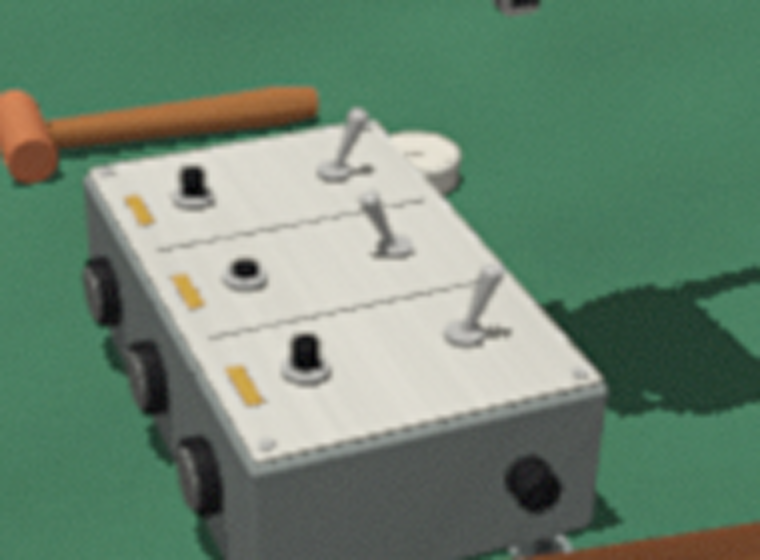

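The middle toggle now leans away (tip at crop (372,200)) and the middle button is still in. The left and right circuits are unchanged, so I'm handing in.

```bash
python3 -c "
from rig import manip
print(manip.sign_off())"
```

```text
the job is handed in; nothing more can be done
None
```

I handed the job in at about 24 s: the middle breaker snapped over at about 8 N and its toggle is at its full-on stop, the left and right circuits were not touched, and no verdict came back.

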